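# Release the sample jar from the indexed clamp and weigh it

### The job

Free the capped sample jar: pull up the clamp's spring plunger knob, slide the jaw back from the jar by exactly one hole and let the plunger snap fully into it. Then lift the jar out and set it down gently, upright, near the middle of the balance's weighing pan, and let go. Leave the bottles, the check weight and the spatula where they are.

Things in the scene. Friction and masses are not known exactly. Their poses are not given: they have to be found in the camera images.
- clamp: Jar clamp fixed to the bench: grey base plate 100 x 280 x 12 mm with steel rail, V-block and sliding jaw. Origin at bench level on the rail's centre line; the plate spans x -50..50, y -130..150 mm. +y runs along the rail away from the jar, z up. The jar stands on the plate at x 0, y -60 mm, the V-block (52 mm high) on its -y side.
- next_hole (a point): Mouth of the hole that the plunger must end in: on the rail's top (30 mm over the bench), at y = 52 mm in the clamp's frame. The rail has four 11 mm holes along its centre line at y = 20 (plunger there at the start), 52, 84 and 116 mm; the last three show beyond the jaw at the start.
- jaw (a joint): Travel of the sliding aluminium jaw along the clamp's +y, m. 0: clamping, plunger in the first hole; 0.032: next hole; also 0.064, 0.096; stop 0.100. Friction about 1.5 N. Moves only while the plunger is pulled, by carrying the knob along. Jaw 60 mm wide, its top 56 mm over the bench; a lip at 63 to 68 mm reaches 9 mm over the jar's shoulder, so the jar cannot be lifted before.
- plunger (a joint): Lift of the spring plunger, m. 0: fully home in a hole; from 0.012 the jaw is free; stop 0.018. The spring pulls the knob down with 4 N at 0, 7.6 N at the stop. Let go within about 1.5 mm of a hole it snaps down; elsewhere the pin rests on the rail (reads 0.012) and drops when the jaw reaches a hole.
- knob_top (a point): Centre of the top of the plunger's black round knob, an upright cylinder of 24 mm diameter, 22 mm high, on a 9 mm stem; at the start at y = 20 mm in the clamp's frame, 101 mm over the bench. The jaw's collar (20 mm diameter) ends 14 mm below the knob's underside, leaving room for fingertips. Moves with jaw and plunger.
- jar: Capped sample jar, white plastic: round body 60 mm diameter, 50 mm high, flat shoulder, then a grey cap of 38 mm diameter from 56 to 90 mm height (the top). About 0.22 kg. Origin: centre of its underside; z is its upright axis. Starts in the clamp.
- pan (a point): Centre of the top face of the balance's round steel weighing pan, 130 mm diameter, 75 mm over the bench.
- balance: White and grey open-pan balance fixed to the bench, 250 (x) x 200 (y) mm, its case below the pan. Origin: centre of its underside; the pan's centre is 30 mm along its +x.
- reagent_bottle: Bystander: white reagent bottle, 76 mm diameter, 150 mm high, origin at the centre of its underside.
- amber_bottle: Bystander: small amber bottle, 44 mm diameter, 85 mm high, origin at the centre of its underside.
- check_weight: Bystander: steel knobbed check weight, 38 mm diameter, 53 mm high, origin at the centre of its underside.
- spatula: Bystander: steel lab spoon 170 mm long lying flat along its x, origin under its middle.

How it is judged (in metres and radians):
On the way, in this order (a step that is already met when the one before it is completed fails the run):
1. the jaw stands one hole back with the plunger fully home in that hole, the jar still in its place in the clamp (value of joint jaw between 0.028 and 0.036 m and value of joint plunger below 0.003 m and height (world z) of jar below 0.02 m and y of jar in the frame of clamp between -0.07 and -0.04 m and angle between jar's own z axis and vertical below 0.15 rad), for 0.2 s.
2. the jar is lifted out of the clamp (height (world z) of jar above 0.06 m), for 0.1 s.
At the end, for the whole second after the job is handed in: The jaw stands at the second hole (within 4 mm) with the plunger down to within 3 mm; the jar stands upright (within 0.08 rad) and at rest on the weighing pan, its axis within 35 mm of the pan's centre; nothing is held (value of joint jaw between 0.028 and 0.036 m and value of joint plunger below 0.003 m and horizontal distance between jar and pan below 0.035 m and z of jar in the frame of pan between -0.004 and 0.004 m and angle between jar's own z axis and vertical below 0.08 rad and linear speed of jar below 0.02 m/s); the robot touches nothing.
It fails at once if the jar is dropped, or knocked flying: it moves faster than 0.5 m/s while no finger touches it (contact force between the fingers and jar below 0.05 N and linear speed of jar above 0.5 m/s).
It fails at once if a bystander (bottle, check weight, spatula) is moved more than 30 mm (distance of any of reagent_bottle, amber_bottle, check_weight, spatula from where it was at the start of the episode above 0.03 m).
It also fails if it takes over 48 s, if anything falls off the work surface, if the arm or the gripper's body presses on something with over 40 N, if the wrist force passes 120 N, or if a joint passes its speed limit or range.

### The arm

A 6-joint arm with a two-finger parallel gripper is mounted at the origin on the work surface. World frame = base frame: x ahead of the robot, y to its left, z up, the work surface at z = 0. Lengths are in mm, angles in rad, forces in N, time in s.
With the tool pointing down it reaches from about 275 to 1000 mm from the base axis. Payload 8.4 kg.
Tool frame: the origin (TCP) lies at the very end of the fingers, on their centre line; the grasp point (between the pads) lies 19 mm behind it; z points along the fingers, y is the direction in which the jaws open and shut (so a half turn about z gives the same grasp; the last joint's range is limited). The gripper opens to 85 mm and grips with 20 to 120 N. Pads are 22 mm wide; open, the fingers measure 114 mm over their backs; the gripper's body (76 mm by 85 mm) begins 54 mm behind the grasp point. The pads swing forward as they close: fully open they stand 13 mm farther back than shut.
Start: joints at [1.106, 0.353, 1.633, -0, 1.155, -0.002], TCP at [279.034, 559.257, 231.281] pointing down, gripper open.
Joint ranges: [-2.63, 2.63], [-0.92, 2.1], [0.06, 2.66], [-1.3, 4.44], [0, 2.69], [-3.02, 3.02]. Speed limits (rad/s): [2.22, 2.22, 2.79, 3.14, 3.14, 3.14].

### API

Orientations are given as [roll, pitch, yaw] about the fixed x, y, z axes, in that order (R = Rz(yaw) Ry(pitch) Rx(roll)).
In Python, from rig import readout, grab_frame, calibration, r gives the robot as it stands. The module is installed in compiled form; this text tells all that it offers.
- The arm moves only by the tool play_rows, never from a script. Its argument "rows" is a list of rows, each a list of 3 entries, a list of its own where there are three numbers: the closure in counts, from 0 (fully open) to 255 (shut), then the shift along the tool's x, y, z in cm, then the turn, a rotation vector about the tool's x, y, z in rad. In form: [[gripper, [dx, dy, dz], [rx, ry, rz]], ...]. A call has 1 to 12 rows; each row is the pose to reach, as a shift and turn from the pose commanded when the call began, along the tool's axes at that moment; what a row does not reach only later rows make up. A row lasts 1/12 s, in which the tool goes at most 41.7 mm and 7.16 degrees, less where a joint would pass 70% of its speed; a pose out of reach is approached as far as the arm can. A call with a gripper value outside its range is refused whole. The fingers move at their own pace and stop on an object; "squeeze" is the grip in N (left out, the last holds). Time passes only in rows, so rows that repeat a pose let the fingers close. It gives the time, the measured TCP pose, the force and the opening at its end, in the units of the state.
- readout.sense(): the state, without advancing time (a new reading comes with each control period).
- grab_frame(name): name is "scene" or "top"; returns (picture, depth): 480x640x3 uint8, red, green, blue; 480x640 float32, mm along the optical axis (not along the pixel's ray), 0 where there is no reading.
- calibration(name): a dict with "vfov" (degrees; the focal length in pixels is half the picture's height over the tangent of half this angle, whatever the lens; pixels are square), "cx", "cy" (the principal point, pixels), "cam_to_world" (4x4, takes a point from camera to world coordinates). Camera axes: x right, y down, z forward; pixel columns grow to the right and rows downward; lengths in mm; the calibration is good to about 2 mm. A picture is of the moment at which its call begins. calibration takes no time and is no camera call.
- r.sign_off(): hands the job in, once; it reports no verdict.
The state is a dict: "clock": time; "qpos": joint angles; "qvel": joint speeds; "joint_efforts": joint torques, N m; "eef_pos": TCP position; "tcp_rot": TCP orientation; "contact_force": force on the tool from outside, world axes, zero at the start; "wrist_torque": the same for the moment, N m; "opening": opening from 0.0 (shut) to 1.0 (fully open).
Only numpy, scipy, OpenCV 4.12 (cv2) and the standard library are available. Lean on these libraries where they do the work, as an engineer would, in place of code of your own. Each camera call takes 0.05 s, during which the arm holds its last target.

## Working session

There is one attempt and no reset: what is moved stays moved. The work goes in short steps, Python scripts to look and compute and a tool call to move; the robot and the scene stay as the last step left them, time stands still between calls to the robot, and variables do not carry over. Pictures are saved under pics/ and viewed, and the job is handed in when it is done.

Besides the shell and the picture viewer there is one more tool, called after "Emit:" as name(argument=value, ...) on one line, values as JSON. play_rows: Moves the arm, as the interface text tells. Its arguments: {"type":"object","properties":{"rows":{"type":"array"},"squeeze":{"type":"number"}},"required":["rows"]}

```bash
mkdir -p pics; cat > h.py <<'E'
import numpy as np, cv2
from rig import readout, grab_frame, calibration, r
def cal(n):
    c=calibration(n); f=240/np.tan(np.radians(c["vfov"])/2); return f,c["cx"],c["cy"],np.array(c["cam_to_world"])
def ray(n,u,v):
    f,cx,cy,T=cal(n); d=T[:3,:3]@np.array([(u-cx)/f,(v-cy)/f,1]); return T[:3,3],d
def onz(n,u,v,z):
    o,d=ray(n,u,v); return o+d*(z-o[2])/d[2]
def proj(n,p):
    f,cx,cy,T=cal(n); q=T[:3,:3].T@(np.array(p)-T[:3,3]); return cx+f*q[0]/q[2],cy+f*q[1]/q[2]
def cloud(n,D):
    f,cx,cy,T=cal(n); v,u=np.mgrid[:480,:640]; P=np.stack([(u-cx)/f*D,(v-cy)/f*D,D],-1)@T[:3,:3].T+T[:3,3]; P[D==0]=np.nan; return P
E
python3 - <<'E'
from h import *
for n in("scene","top"):
    p,d=grab_frame(n); cv2.imwrite(f"pics/{n}0.png",p[:,:,::-1]); np.savez(f"{n}0.npz",p=p,d=d)
    f,cx,cy,T=cal(n); print(n,f,cx,cy,T.round(3).tolist(),(d==0).mean())
print(readout.sense())
E
```

```text
scene 522.6205621275099 312.9872695808275 248.39996296603474 [[-0.15, 0.746, -0.649, 1131.71], [0.989, 0.12, -0.09, 49.905], [0.011, -0.655, -0.755, 717.688], [0.0, 0.0, 0.0, 1.0]] 0.00404296875
top 494.75519871060885 318.61755963346445 235.63254803241878 [[0.009, -0.998, 0.063, 538.74], [-1.0, -0.009, 0.002, -20.482], [-0.001, -0.063, -0.998, 866.295], [0.0, 0.0, 0.0, 1.0]] 0.00392578125
{'clock': 0.1, 'qpos': array([ 1.10561517e+00,  3.53570737e-01,  1.63404593e+00, -1.82911442e-05,
        1.15520139e+00, -2.42928273e-03]), 'qvel': array([-0.0002191 , -0.00055045, -0.00317182, -0.00117478, -0.00074649,
       -0.00251017]), 'joint_efforts': array([-7.98673573e-04, -6.06351542e+01, -3.42815816e+01, -5.06959304e-05,
        3.96438612e-03,  7.71414830e-05]), 'eef_pos': array([278.84112827, 558.88177114, 230.64776449]), 'tcp_rot': array([-3.14036721e+00,  1.37481648e-05,  2.67884818e+00]), 'contact_force': array([0.46306366, 0.38989228, 0.85191896]), 'wrist_torque': array([ 0.04011655,  0.01440624, -0.05768523]), 'opening': 1.0002548953500867}
```

View pics/scene0.png

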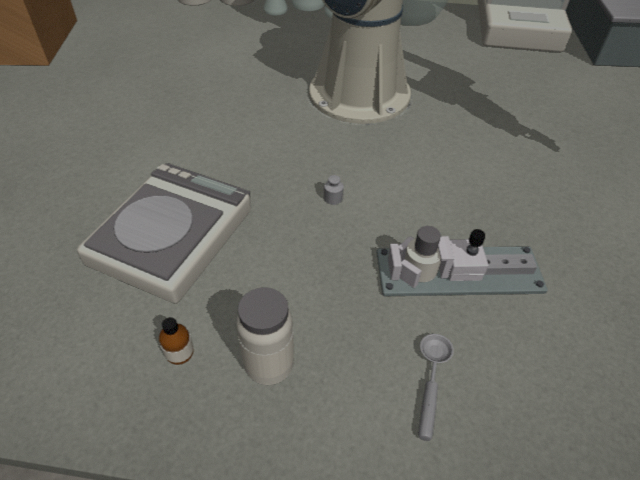

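View pics/top0.png

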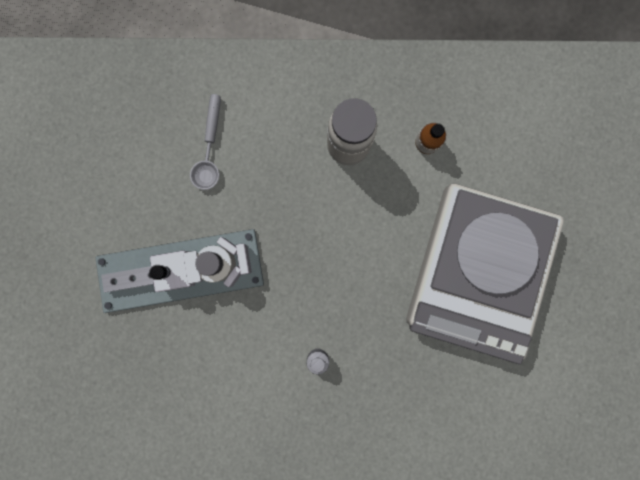

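The top view shows the clamp at (180,270), the knob at (158,272), the jar cap at (208,262) and the pan at (498,253). The scene view shows the knob at (477,238). Next I'll measure these.

```bash
python3 - <<'E'
from h import *
t=np.load("top0.npz"); s=np.load("scene0.npz")
P=cloud("top",t["d"]); S=cloud("scene",s["d"])
def win(u0,u1,v0,v1):
    m=np.zeros((480,640),bool); m[v0:v1,u0:u1]=1; return m
# cap by depth, both views
def fit(name,A,m):
    q=A[m]; 
    c=np.argwhere(m)[:,::-1]; (rc)=cv2.minEnclosingCircle(c.astype(np.float32))
    print(name,len(q),"mean",np.nanmean(q,0).round(1),"circ",np.round(rc[0],1),round(rc[1],1), "mid", ((np.nanpercentile(q,2,axis=0)+np.nanpercentile(q,98,axis=0))/2).round(1)); return rc
w=win(185,250,235,295); rc=fit("cap top",P,w&(P[...,2]>96)); print(onz("top",*rc[0],102))
w=win(140,182,255,290); rc=fit("knob top",P,w&(P[...,2]>94)); print(onz("top",*rc[0],101))
w=win(405,450,220,260); rc=fit("cap scene",S,w&(S[...,2]>98)); print(onz("scene",*rc[0],102))
w=win(460,495,225,260); rc=fit("knob scene",S,w&(S[...,2]>98)); print(onz("scene",*rc[0],101))
g=cv2.cvtColor(t["p"],cv2.COLOR_RGB2HSV)
w=win(420,580,180,330)
m=w&(abs(P[...,2]-75)<6)&(g[...,2]>120)
n,l,st,ce=cv2.connectedComponentsWithStats(m.astype(np.uint8)); k=l[253,498]; m=l==k; rc=fit("pan",P,m); print(onz("top",*rc[0],75))
c=max(cv2.findContours(m.astype(np.uint8),0,2)[0],key=cv2.contourArea); e=cv2.fitEllipse(c); print(e,onz("top",*e[0],75))
# plate
w=win(85,275,220,325); m=w&(P[...,2]>8)&(P[...,2]<16.5)
ys,xs=np.where(w&(P[...,2]>7)); q=P[w&(P[...,2]>7)][:,:2].astype(np.float32)
print("plate rect",cv2.minAreaRect(q))
m=(w&(P[...,2]>7)).astype(np.uint8); rr=cv2.minAreaRect(np.argwhere(m)[:,::-1].astype(np.float32)); print([onz("top",*b,12).round(1).tolist() for b in cv2.boxPoints(rr)])
for nm,(u,v) in dict(h84=(132,279),h116=(113,281)).items(): print(nm,onz("top",u,v,30))
for nm,h in (("reagent",150),("amber",85),("weight",53)):pass
for nm,b,h in (("reag",(320,390,90,170),100),("amber",(415,455,115,155),50),("wt",(300,335,345,380),30)):
    w=win(*b); fit(nm,P,w&(P[...,2]>h))
E
python3 -c "
import cv2
a=cv2.imread('pics/top0.png')[215:325,85:275];cv2.imwrite('pics/c1.png',cv2.resize(a,None,fx=4,fy=4,interpolation=2))"
```

```text
cap top 477 mean [543.  152.7 101.5] circ [207.  263.3] 12.4 mid [543.2 152.9 101.3]
[542.76307885 152.64598261 102.        ]
knob top 189 mean [528.8 231.   99.9] circ [156.5 271.5] 7.9 mid [528.6 231.7  99.2]
[529.39960676 230.57091894 101.        ]
cap scene 341 mean [543.9 154.5 101.7] circ [428.3 234.2] 11.7 mid [543.  154.8 101.4]
[543.38539011 154.66000899 102.        ]
knob scene 133 mean [529.2 233.  100.4] circ [476.9 234.7] 7.4 mid [528.5 233.1 100.3]
[531.04974049 232.20703926 101.        ]
pan 5057 mean [ 564.5 -305.4   74.7] circ [497.3 252.5] 40.8 mid [ 564.5 -305.5   74.7]
[ 564.15625436 -304.91021933   75.        ]
((497.4828186035156, 252.3917694091797), (78.46711730957031, 80.75727081298828), 132.2631378173828) [ 564.3795736 -305.2338649   75.       ]
plate rect ((530.6859130859375, 222.09542846679688), (99.91475677490234, 280.648681640625), 10.299753189086914)
[[554.3, 369.9, 12.0], [604.6, 93.1, 12.0], [506.5, 74.6, 12.0], [456.9, 349.4, 12.0]]
h84 [515.56349239 294.78978904  30.        ]
h116 [511.92188434 326.70371977  30.        ]
reag 2118 mean [749.1 -68.  142.5] circ [352.5 125. ] 27.4 mid [752.  -67.9 129.2]
amber 507 mean [ 756.7 -205.2   66.5] circ [432.5 134.5] 13.5 mid [ 759.5 -207.9   68.8]
wt 408 mean [382.2 -18.8  41.4] circ [317.2 362.3] 11.5 mid [380.6 -18.3  42.7]
```

View pics/c1.png

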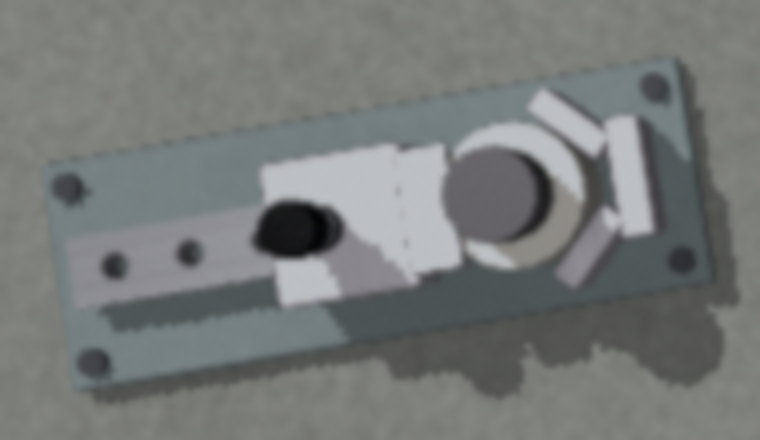

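```bash
cat >> h.py <<'E'
from scipy.spatial.transform import Rotation as Ro
CY=np.radians(10.2); cyv=np.array([-np.sin(CY),np.cos(CY),0]); O=np.array([532.2,212.5,0.])
def go(target,yaw=None):
    s=readout.sense(); R=Ro.from_euler("xyz",s["tcp_rot"]); d=R.inv().apply(np.array(target)-s["eef_pos"])/10
    w=(R.inv()*Ro.from_euler("xyz",[np.pi,0,yaw])).as_rotvec() if yaw is not None else None
    print("clock",s["clock"],"pos",s["eef_pos"].round(1),"rpy",s["tcp_rot"].round(4),"F",s["contact_force"].round(2),"open",round(s["opening"],3)); print("shift cm",d.round(2),"turn",None if w is None else w.round(3)); 
E
python3 - <<'E'
from h import *
go([528.9,232,150],1.749)
E
```

```text
clock 0.1 pos [278.8 558.9 230.6] rpy [-3.1404  0.      2.6788] F [0.46 0.39 0.85] open 1.0
shift cm [-36.97 -18.08   8.09] turn [-0.001  0.001  0.93 ]
```

Emit:
play_rows(rows=[[0, [-3, -1.5, 0], [0, 0, 0.1]], [0, [-6, -3, 1], [0, 0, 0.2]], [0, [-9.5, -4.6, 2], [0, 0, 0.3]], [0, [-13, -6.4, 3], [0, 0, 0.4]], [0, [-16.5, -8.1, 4], [0, 0, 0.5]], [0, [-20, -9.8, 5], [0, 0, 0.6]], [0, [-23.5, -11.5, 6], [0, 0, 0.7]], [0, [-27, -13.2, 7], [0, 0, 0.8]], [0, [-30.5, -14.9, 8], [0, 0, 0.9]], [0, [-34, -16.6, 8.1], [0, 0, 0.93]], [0, [-36.97, -18.08, 8.1], [0, 0, 0.93]], [0, [-36.97, -18.08, 8.1], [0, 0, 0.93]]])

```text
clock: 1.1
eef_pos: [532.0, 228.1, 149.8]
tcp_rot: [3.141, 0.002, 1.745]
contact_force: [-0.1, 0.3, 0.5]
opening: 0.995
```

```bash
python3 - <<'E'
from h import *
for n in("scene","top"):
    p,d=grab_frame(n); cv2.imwrite(f"pics/{n}1.png",p[:,:,::-1]); np.savez(f"{n}1.npz",p=p,d=d)
go([528.9,232,74],1.749); print(readout.sense()["qpos"])
E
```

```text
clock 1.2 pos [529.6 231.2 149.9] rpy [-3.1408 -0.      1.746 ] F [-0.09  0.5  -0.01] open 0.999
shift cm [ 0.09 -0.05  7.59] turn [-0.001 -0.    -0.003]
[4.08957935e-01 3.71378166e-01 1.80857622e+00 2.14256061e-04
 9.62372867e-01 2.33611426e-01]
```

View pics/scene1.png

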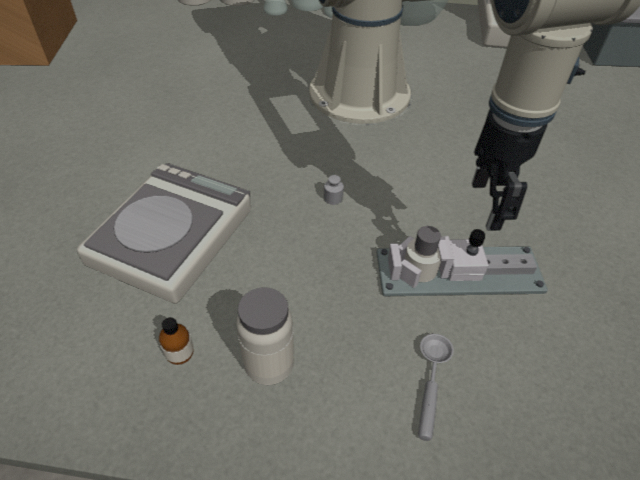

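Gripper hovers over the knob at (500,215) with the fingers open across the rail. I'll descend, then close.

Emit:
play_rows(rows=[[0, [0.05, -0.05, 1.5], [0, 0, 0]], [0, [0.1, -0.05, 3.5], [0, 0, 0]], [0, [0.1, -0.05, 5.5], [0, 0, 0]], [0, [0.1, -0.05, 7.0], [0, 0, 0]], [0, [0.1, -0.05, 7.6], [0, 0, 0]], [0, [0.1, -0.05, 7.6], [0, 0, 0]], [120, [0.1, -0.05, 7.6], [0, 0, 0]], [150, [0.1, -0.05, 7.6], [0, 0, 0]], [255, [0.1, -0.05, 7.6], [0, 0, 0]], [255, [0.1, -0.05, 7.6], [0, 0, 0]], [255, [0.1, -0.05, 7.6], [0, 0, 0]], [255, [0.1, -0.05, 7.6], [0, 0, 0]]], squeeze=50)

```text
clock: 2.2
eef_pos: [528.8, 233.5, 75.1]
tcp_rot: [3.141, -0.0, 1.749]
contact_force: [-0.8, 0.6, 4.9]
opening: 0.263
```

```bash
python3 - <<'E'
from h import *
p,d=grab_frame("scene"); cv2.imwrite("pics/scene2.png",cv2.resize(p[180:310,360:560,::-1],None,fx=4,fy=4)[:600,:800])
go([528.9,232,74],1.749)
E
```

```text
clock 2.25 pos [528.7 233.4  75.1] rpy [ 3.1409e+00 -3.0000e-04  1.7486e+00] F [-1.61  1.29  5.6 ] open 0.264
shift cm [-0.14 -0.01  0.11] turn [ 0.001 -0.    -0.   ]
```

View pics/scene2.png

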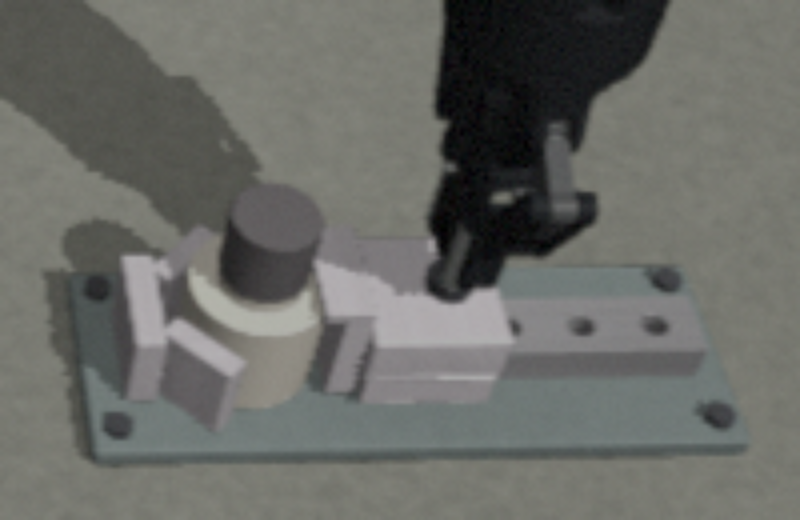

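Opening is about 22 mm, so the knob is held. Now I'll lift it about 15 mm.

Emit:
play_rows(rows=[[255, [0, 0, -0.4], [0, 0, 0]], [255, [0, 0, -0.8], [0, 0, 0]], [255, [0, 0, -1.2], [0, 0, 0]], [255, [0, 0, -1.6], [0, 0, 0]], [255, [0, 0, -1.6], [0, 0, 0]], [255, [0, 0, -1.6], [0, 0, 0]]], squeeze=60)

```text
clock: 2.75
eef_pos: [528.6, 233.3, 90.4]
tcp_rot: [3.141, -0.0, 1.749]
contact_force: [3.4, 1.6, -6.9]
opening: 0.26
```

```bash
python3 - <<'E'
from h import *
p,d=grab_frame("scene"); cv2.imwrite("pics/scene3.png",cv2.resize(p[180:310,360:560,::-1],None,fx=4,fy=4)[:600,:800])
s=readout.sense(); go(s["eef_pos"]+32*cyv)
E
```

```text
clock 2.8 pos [528.6 233.4  90.3] rpy [ 3.1411e+00 -1.0000e-04  1.7487e+00] F [ 3.89  0.51 -7.07] open 0.255
shift cm [ 3.2 -0.   0. ] turn None
```

View pics/scene3.png

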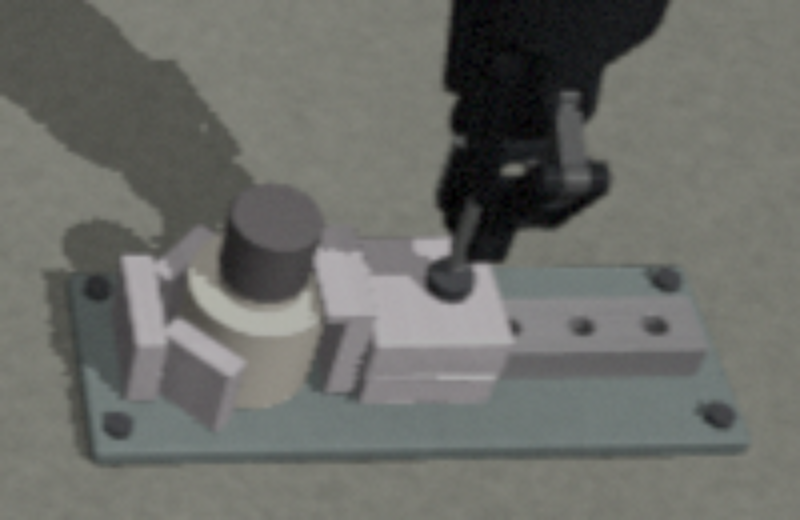

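The stem shows and the force reads 7 N, so the lift is about 15 mm. I'll slide the jaw 32 mm along tool +x.

Emit:
play_rows(rows=[[255, [0.3, 0, 0], [0, 0, 0]], [255, [0.7, 0, 0], [0, 0, 0]], [255, [1.2, 0, 0], [0, 0, 0]], [255, [1.7, 0, 0], [0, 0, 0]], [255, [2.2, 0, 0], [0, 0, 0]], [255, [2.7, 0, 0], [0, 0, 0]], [255, [3.1, 0, 0], [0, 0, 0]], [255, [3.2, 0, 0], [0, 0, 0]], [255, [3.2, 0, 0], [0, 0, 0]], [255, [3.2, 0, 0], [0, 0, 0]]])

```text
clock: 3.63
eef_pos: [522.8, 265.3, 90.3]
tcp_rot: [3.141, -0.001, 1.749]
contact_force: [4.7, 2.6, -7.9]
opening: 0.259
```

```bash
python3 - <<'E'
from h import *
p,d=grab_frame("scene"); cv2.imwrite("pics/scene4.png",cv2.resize(p[180:310,360:560,::-1],None,fx=4,fy=4)[:600,:800])
go(np.array([528.6,233.35,90.3])+32*cyv)
E
```

```text
clock 3.6833 pos [522.8 265.2  90.3] rpy [ 3.1413e+00 -5.0000e-04  1.7488e+00] F [ 4.3   3.17 -7.18] open 0.259
shift cm [-0.03  0.    0.  ] turn None
```

View pics/scene4.png

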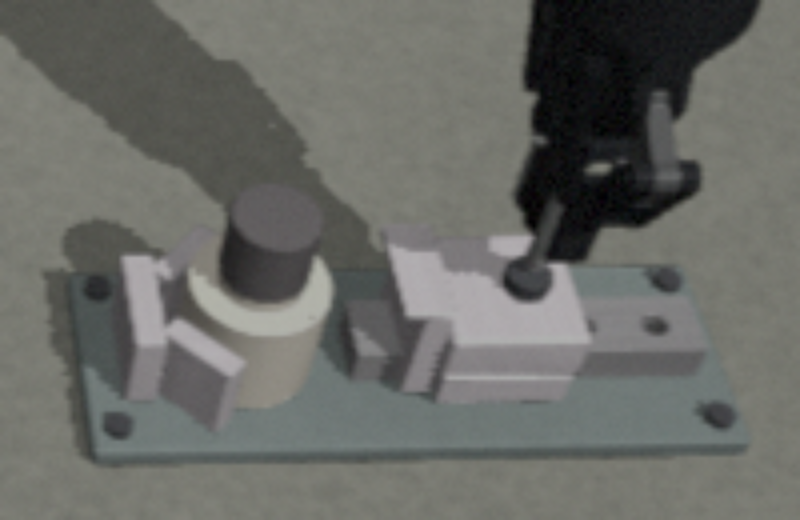

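The jaw moved back and the jar stayed in place. I'll lower the knob partway and check whether the pin enters the hole.

Emit:
play_rows(rows=[[255, [0, 0, 0.2], [0, 0, 0]], [255, [0, 0, 0.4], [0, 0, 0]], [255, [0, 0, 0.6], [0, 0, 0]], [255, [0, 0, 0.6], [0, 0, 0]]])

```text
clock: 4.02
eef_pos: [522.9, 264.8, 84.0]
tcp_rot: [3.141, -0.0, 1.749]
contact_force: [4.8, 3.2, -6.0]
opening: 0.256
```

The force is still a 6 N downward pull, so the pin is in the hole. I'll lower it the rest of the way and release.

Emit:
play_rows(rows=[[255, [0, 0, 0.3], [0, 0, 0]], [255, [0, 0, 0.6], [0, 0, 0]], [255, [0, 0, 0.8], [0, 0, 0]], [255, [0, 0, 0.8], [0, 0, 0]], [180, [0, 0, 0.8], [0, 0, 0]], [100, [0, 0, 0.8], [0, 0, 0]], [0, [0, 0, 0.8], [0, 0, 0]], [0, [0, 0, 0.8], [0, 0, 0]], [0, [0, 0, 0.8], [0, 0, 0]]])

```text
clock: 4.77
eef_pos: [522.5, 264.7, 76.3]
tcp_rot: [-3.141, 0.0, 1.749]
contact_force: [-0.8, -0.1, 0.2]
opening: 0.847
```

Emit:
play_rows(rows=[[0, [0, 0, -1], [0, 0, 0]], [0, [0, 0, -3], [0, 0, 0]], [0, [0, 0, -6], [0, 0, 0]], [0, [0, 0, -8], [0, 0, 0]], [0, [0, 0, -8], [0, 0, 0]]])

```text
clock: 5.18
eef_pos: [525.2, 266.0, 161.5]
tcp_rot: [3.135, -0.002, 1.749]
contact_force: [0.5, 0.5, -0.0]
opening: 0.998
```

```bash
python3 - <<'E'
from h import *
p,d=grab_frame("scene"); cv2.imwrite("pics/scene5.png",cv2.resize(p[180:310,360:560,::-1],None,fx=4,fy=4)[:600,:800])
S=cloud("scene",d)
m=np.zeros((480,640),bool); m[225:262,480:520]=1; g=p.max(2)
m&=(S[...,2]>85)&(S[...,2]<130)&(g<60)
q=S[m]; print("knob",len(q),np.percentile(q[:,2],[50,90,95,98]),q[q[:,2]>98].mean(0))
m=np.zeros((480,640),bool); m[220:260,405:450]=1; m&=(S[...,2]>98)
q=S[m]; print("cap",len(q),q.mean(0)); J=q.mean(0)
print("knob exp",O+52*cyv)
go([J[0],J[1],150],1.749)
E
```

```text
knob 209 [ 99.38771974 102.01105153 102.42071453 102.84840849] [523.95793598 264.6351125  100.73049333]
cap 344 [544.02606867 154.43649154 101.6856574 ]
knob exp [522.9915935  263.67817161   0.        ]
clock 5.2333 pos [524.3 265.6 159.4] rpy [ 3.1368e+00 -1.4000e-03  1.7488e+00] F [ 0.4  -0.9  -1.13] open 1.0
shift cm [-11.29  -0.03   0.92] turn [ 0.005 -0.001 -0.   ]
```

View pics/scene5.png

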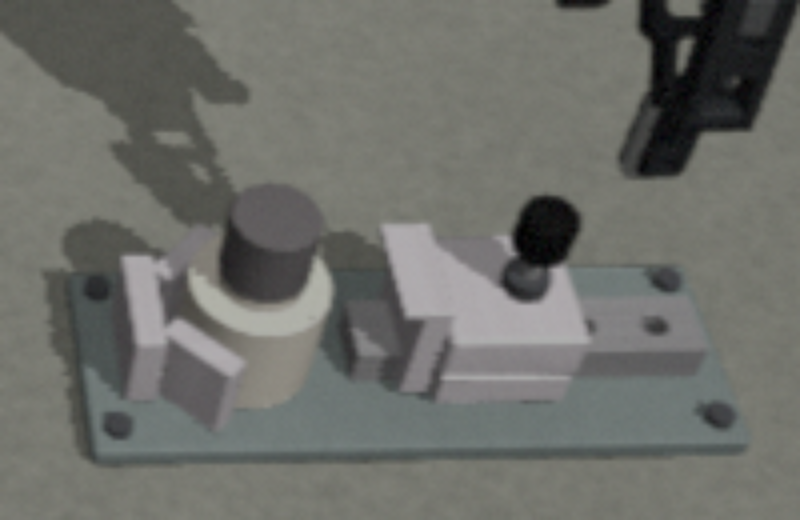

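The knob is seated: its top is at about 100.7 mm, against 100.4 at the start, and it has shifted 32.0 mm. The jar is unchanged at about (543.3, 153.6). I'll go above it and then down.

Emit:
play_rows(rows=[[0, [-2, 0, 0], [0, 0, 0]], [0, [-5, 0, 0], [0, 0, 0]], [0, [-8, 0, 0], [0, 0, 0]], [0, [-10, 0, 0.3], [0, 0, 0]], [0, [-11.3, 0, 0.6], [0, 0, 0]], [0, [-11.3, 0, 0.9], [0, 0, 0]], [0, [-11.3, 0, 0.9], [0, 0, 0]], [0, [-11.3, 0, 0.9], [0, 0, 0]]])

```text
clock: 5.9
eef_pos: [542.4, 154.2, 146.8]
tcp_rot: [-3.141, -0.0, 1.749]
contact_force: [-0.5, 1.0, -0.5]
opening: 1.0
```

```bash
python3 - <<'E'
from h import *
go([543.3,153.6,72],1.749)
E
```

```text
clock 5.9 pos [542.4 154.2 146.8] rpy [-3.1407e+00 -3.0000e-04  1.7487e+00] F [-0.48  1.02 -0.46] open 1.0
shift cm [-0.08  0.08  7.48] turn [-0.001 -0.    -0.   ]
```

Emit:
play_rows(rows=[[0, [-0.05, 0.1, 1.5], [0, 0, 0]], [0, [-0.1, 0.1, 3.5], [0, 0, 0]], [0, [-0.1, 0.1, 5.5], [0, 0, 0]], [0, [-0.1, 0.1, 7.0], [0, 0, 0]], [0, [-0.1, 0.1, 7.5], [0, 0, 0]], [0, [-0.1, 0.1, 7.5], [0, 0, 0]], [80, [-0.1, 0.1, 7.5], [0, 0, 0]], [120, [-0.1, 0.1, 7.5], [0, 0, 0]], [255, [-0.1, 0.1, 7.5], [0, 0, 0]], [255, [-0.1, 0.1, 7.5], [0, 0, 0]], [255, [-0.1, 0.1, 7.5], [0, 0, 0]], [255, [-0.1, 0.1, 7.5], [0, 0, 0]]], squeeze=40)

```text
clock: 6.9
eef_pos: [544.4, 152.9, 73.2]
tcp_rot: [3.14, -0.0, 1.749]
contact_force: [-1.7, 0.4, 6.2]
opening: 0.425
```

```bash
python3 - <<'E'
from h import *
p,d=grab_frame("scene"); cv2.imwrite("pics/scene6.png",cv2.resize(p[180:310,360:560,::-1],None,fx=4,fy=4)[:600,:800])
go([543.3,153.6,72],1.749)
E
```

```text
clock 6.95 pos [544.4 152.9  73.3] rpy [ 3.1403e+00 -2.0000e-04  1.7487e+00] F [-1.89  0.02  7.52] open 0.433
shift cm [ 0.08 -0.1   0.13] turn [ 0.001 -0.    -0.   ]
```

View pics/scene6.png

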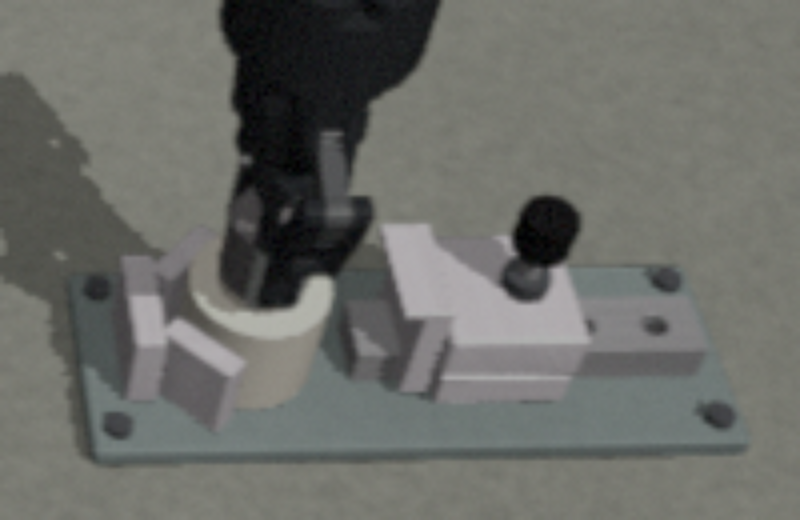

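The cap is held (opening about 37 mm). I'll lift it straight up.

Emit:
play_rows(rows=[[255, [0, 0, -0.5], [0, 0, 0]], [255, [0, 0, -1.5], [0, 0, 0]], [255, [0, 0, -3], [0, 0, 0]], [255, [0, 0, -5], [0, 0, 0]], [255, [0, 0, -7], [0, 0, 0]], [255, [0, 0, -9], [0, 0, 0]], [255, [0, 0, -11], [0, 0, 0]], [255, [0, 0, -12], [0, 0, 0]], [255, [0, 0, -12], [0, 0, 0]]], squeeze=50)

```text
clock: 7.7
eef_pos: [545.4, 153.1, 195.2]
tcp_rot: [3.137, -0.0, 1.749]
contact_force: [1.3, -0.1, -1.3]
opening: 0.43
```

```bash
python3 - <<'E'
from h import *
p,d=grab_frame("scene"); cv2.imwrite("pics/scene7.png",cv2.resize(p[100:340,320:600,::-1],None,fx=2.5,fy=2.5)[:600,:800])
go([564.8,-305,193])
E
```

```text
clock 7.75 pos [544.6 152.9 193.4] rpy [ 3.1391e+00 -2.0000e-04  1.7488e+00] F [-0.67 -0.16 -2.23] open 0.425
shift cm [-4.543e+01 -6.120e+00  2.000e-02] turn None
```

View pics/scene7.png

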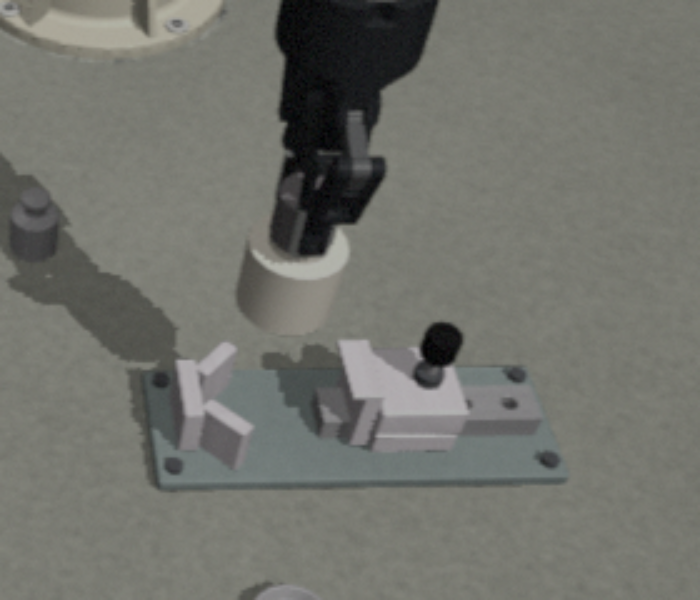

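The jar is out, upright and held. I'll carry it over to the pan.

Emit:
play_rows(rows=[[255, [-1, -0.1, 0], [0, 0, 0]], [255, [-3, -0.4, 0], [0, 0, 0]], [255, [-6, -0.8, 0], [0, 0, 0]], [255, [-9, -1.2, 0], [0, 0, 0]], [255, [-12, -1.6, 0], [0, 0, 0]], [255, [-15, -2.0, 0], [0, 0, 0]], [255, [-18, -2.4, 0], [0, 0, 0]], [255, [-21, -2.8, 0], [0, 0, 0]], [255, [-24, -3.2, 0], [0, 0, 0]], [255, [-27, -3.6, 0], [0, 0, 0]], [255, [-29, -3.9, 0], [0, 0, 0]], [255, [-30, -4, 0], [0, 0, 0]]])

```text
clock: 8.75
eef_pos: [556.4, -152.5, 190.6]
tcp_rot: [-3.139, -0.0, 1.747]
contact_force: [0.1, 0.1, -2.6]
opening: 0.429
```

Emit:
play_rows(rows=[[255, [-1, -0.1, 0], [0, 0, 0]], [255, [-3, -0.4, 0], [0, 0, 0]], [255, [-6, -0.8, 0], [0, 0, 0]], [255, [-9, -1.2, 0], [0, 0, 0]], [255, [-12, -1.6, 0], [0, 0, 0]], [255, [-14, -1.9, 0], [0, 0, 0]], [255, [-15, -2.1, 0], [0, 0, 0]], [255, [-15.4, -2.1, 0], [0, 0, 0]], [255, [-15.4, -2.1, 0], [0, 0, 0]], [255, [-15.4, -2.1, 0], [0, 0, 0]]])

```text
clock: 9.58
eef_pos: [564.1, -303.6, 191.9]
tcp_rot: [-3.141, -0.001, 1.749]
contact_force: [-0.3, 0.2, -1.7]
opening: 0.425
```

```bash
python3 - <<'E'
from h import *
p,d=grab_frame("scene"); cv2.imwrite("pics/scene8.png",p[:,:,::-1])
go([564.8,-305,139],1.749)
E
```

```text
clock 9.6333 pos [ 564.3 -303.4  192. ] rpy [-3.1412e+00 -9.0000e-04  1.7497e+00] F [ 0.57  0.51 -2.18] open 0.432
shift cm [-0.17  0.03  5.3 ] turn [-0.    -0.001  0.001]
```

View pics/scene8.png

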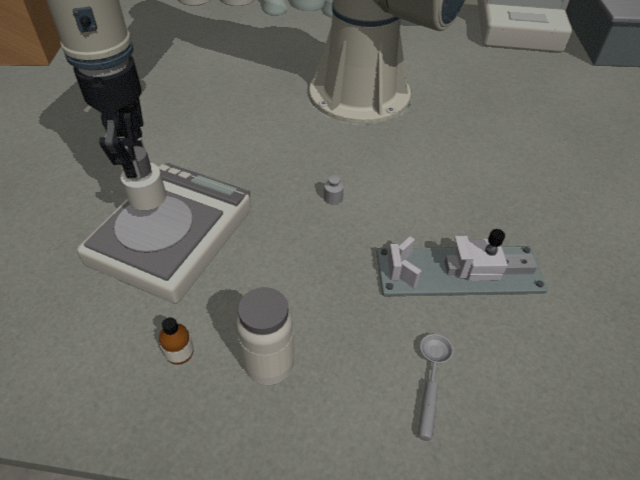

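The jar is over the pan, with its underside at about 131 mm (TCP minus 61). I'll lower it quickly at first, then slowly.

Emit:
play_rows(rows=[[255, [-0.1, 0, 1], [0, 0, 0]], [255, [-0.2, 0, 2.5], [0, 0, 0]], [255, [-0.2, 0, 3.8], [0, 0, 0]], [255, [-0.2, 0, 4.6], [0, 0, 0]], [255, [-0.2, 0, 5.0], [0, 0, 0]], [255, [-0.2, 0, 5.1], [0, 0, 0]], [255, [-0.2, 0, 5.1], [0, 0, 0]]])

```text
clock: 10.22
eef_pos: [564.7, -306.6, 141.1]
tcp_rot: [-3.141, -0.0, 1.749]
contact_force: [0.9, -1.4, -1.5]
opening: 0.424
```

Emit:
play_rows(rows=[[255, [0, 0, 0.1], [0, 0, 0]], [255, [0, 0, 0.2], [0, 0, 0]], [255, [0, 0, 0.3], [0, 0, 0]], [255, [0, 0, 0.35], [0, 0, 0]], [255, [0, 0, 0.4], [0, 0, 0]], [255, [0, 0, 0.4], [0, 0, 0]]])

```text
clock: 10.72
eef_pos: [564.6, -306.8, 137.3]
tcp_rot: [3.142, -0.0, 1.749]
contact_force: [-0.1, -0.0, -1.2]
opening: 0.426
```

Emit:
play_rows(rows=[[255, [0, 0, 0.05], [0, 0, 0]], [255, [0, 0, 0.1], [0, 0, 0]], [255, [0, 0, 0.1], [0, 0, 0]]])

```text
clock: 10.97
eef_pos: [564.7, -306.9, 136.4]
tcp_rot: [3.141, 0.0, 1.749]
contact_force: [-0.4, 0.2, -1.0]
opening: 0.428
```

Emit:
play_rows(rows=[[255, [0, 0, 0.05], [0, 0, 0]], [255, [0, 0, 0.1], [0, 0, 0]], [255, [0, 0, 0.1], [0, 0, 0]]])

```text
clock: 11.22
eef_pos: [564.7, -307.0, 136.3]
tcp_rot: [3.141, 0.001, 1.749]
contact_force: [-3.9, -0.0, 8.2]
opening: 0.432
```

The force is now 8 N upward, so the jar is on the pan. I'll release gradually and then retreat upward.

Emit:
play_rows(rows=[[255, [0, 0, -0.05], [0, 0, 0]], [130, [0, 0, -0.05], [0, 0, 0]], [90, [0, 0, -0.05], [0, 0, 0]], [40, [0, 0, -0.05], [0, 0, 0]], [0, [0, 0, -0.05], [0, 0, 0]], [0, [0, 0, -0.05], [0, 0, 0]], [0, [0, 0, -0.05], [0, 0, 0]]], squeeze=20)

```text
clock: 11.8
eef_pos: [564.7, -306.8, 135.7]
tcp_rot: [-3.142, -0.0, 1.749]
contact_force: [0.2, 0.2, 0.1]
opening: 1.002
```

Emit:
play_rows(rows=[[0, [0, 0, -0.5], [0, 0, 0]], [0, [0, 0, -2], [0, 0, 0]], [0, [0, 0, -4], [0, 0, 0]], [0, [0, 0, -7], [0, 0, 0]], [0, [0, 0, -10], [0, 0, 0]], [0, [0, 0, -13], [0, 0, 0]], [0, [0, 0, -15], [0, 0, 0]], [0, [0, 0, -15], [0, 0, 0]], [0, [0, 0, -15], [0, 0, 0]]])

```text
clock: 12.55
eef_pos: [565.2, -307.1, 287.4]
tcp_rot: [3.139, 0.002, 1.749]
contact_force: [0.2, 0.6, -0.3]
opening: 0.999
```

```bash
python3 - <<'E'
from h import *
p,d=grab_frame("scene"); cv2.imwrite("pics/scene9.png",p[:,:,::-1])
S=cloud("scene",d); m=np.zeros((480,640),bool); m[140:250,100:220]=1; m&=(abs(S[...,2]-165)<4); q=S[m]
print("cap",len(q),np.median(q,0),q.mean(0))
m=np.zeros((480,640),bool); m[225:262,480:520]=1;m&=(S[...,2]>98);print("knob",S[m].mean(0),m.sum())
p,d=grab_frame("top"); cv2.imwrite("pics/top9.png",p[:,:,::-1])
P=cloud("top",d); m=np.zeros((480,640),bool); m[200:310,440:560]=1; m&=(abs(P[...,2]-165)<4); q=P[m]; print("cap top",len(q),q.mean(0) if len(q) else 0)
go([564,-305,290])
E
```

```text
cap 344 [ 564.16769939 -303.41789718  164.81219544] [ 563.9724567  -303.54278136  164.6457936 ]
knob [523.71946359 264.57420867 100.5201747 ] 128
cap top 556 [ 563.30948816 -305.46658718  164.40049205]
clock 12.65 pos [ 564.1 -306.5  284.9] rpy [-3.1405e+00 -8.0000e-04  1.7489e+00] F [0.04 0.27 0.18] open 1.002
shift cm [ 0.15  0.01 -0.51] turn None
```

View pics/scene9.png

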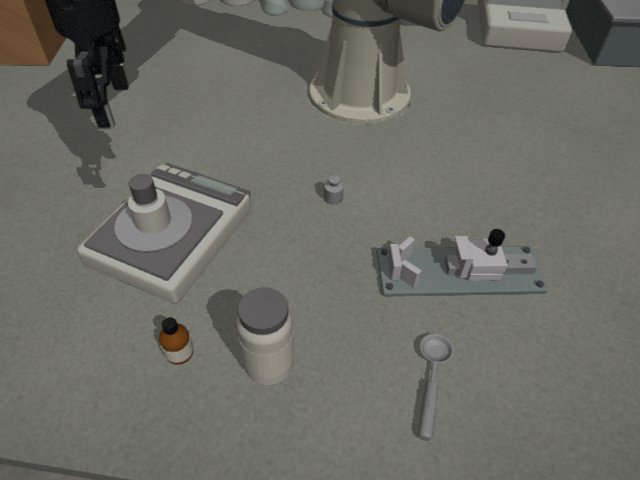

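The jar stands upright at the middle of the pan (150,212), with its cap top at 165 mm, which is 75 + 90. The knob is down at (497,238), the bystanders haven't moved, and the gripper is clear.

```bash
python3 -c "
from h import *
print(r.sign_off())"
```

```text
the job is handed in; nothing more can be done
None
```

The jar is out of the clamp and standing upright near the middle of the weighing pan. I handed the job in at about 12.7 s; `sign_off` gives no verdict.

- **Clamp:** I gripped the knob, pulled it up about 15 mm and slid the jaw back one hole. While I lowered the knob, the spring kept pulling down past the rail height, so the pin had entered the hole. Afterwards the camera put the knob 32.0 mm from where it started, with its top at about 100.6 mm (100.4 mm at the start), so the plunger is fully home.
- **Jar:** I lifted it by the cap, carried it to the pan and lowered it until the wrist felt about 8 N upward, then released it. The cap top is at about 164.6 mm, where 165 mm is expected. The two cameras put the jar's axis within about 2 mm of the pan's centre and differ by about 2 mm in y, which is the calibration error.
- **Rest of the scene:** In the last picture the bottles, check weight and spatula look unmoved; I did not measure their positions again. The gripper is about 120 mm above the jar and the contact force is near zero. None of the checks failed.

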